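# Lock the gauge stand to its stop block with the cam lock

### The job

Slide the dial-gauge stand along its rails up to the stop block, until its draw bolt is inside the block and its face meets the two sprung pins. Then take the wide flat-blade screwdriver out of the tool rack and with it turn the cam lock in the top of the block clockwise until the cam has drawn the stand fully home against the block and is snug, by feel and without over-tightening it. Hang the screwdriver upright back in the rack and leave everything else where it is.

Things in the scene. Friction and masses are not known exactly. Their poses are not given: they have to be found in the camera images.
- bed: The gauge bed, fixed: a ground steel plate 320 x 160 x 16 mm with two rails 27 mm high, a gauge stand that slides on them and a stop block. Origin: centre of the plate's underside. x runs along the rails from the stand towards the block, z up. The cam's axis stands at x = 88 mm, y = 0.
- stop_block: Aluminium stop block fixed to the bed; origin and axes of the bed: x from 60 to 126 mm, 100 mm wide, top at z = 66 mm. Its stop face (x = 60 mm) looks at the stand; bolt hole at y = 0, z = 44 mm; two sprung steel pins at y = +-34 mm stand 1.5 mm out of it and push back with 3 N when touched, 4.5 N when flush. The cam lock sits in its top.
- cam (a joint): Turn of the cam (rad), clockwise from above positive; 0 to 0.15 at the start, open to the bolt (keep it open till the bolt is in); stays where left. Its jaw hooks the bolt at 0.4 to 1.0, draws 3.5 mm per rad, snug at 0.9 to 1.9 as the hidden bolt setting has it. Moment: free 0.05 N m, drawing 0.07 to 0.17; stand home, it climbs 0.1 in some 0.15 rad. Snug: 0.2 to 0.3 N m. Over-tight: above 0.4.
- cam_slot (a point): Centre of the top face of the cam, a steel disc of 38 mm diameter that stands 1 mm proud of the block (67 mm above the bed's underside), in the mouth of its screwdriver slot. x lies along the slot, z up. The slot is blind: 16.5 mm long, 4 mm wide, 5 mm deep. A short black line near the rim, in line with the slot, marks the open side of the cam.
- stand (a joint): Gap (m) between the locating face of the gauge stand and the stop face of the block: 0 when fully home, 0.045 to 0.075 at the start. The stand runs captive on its rails with 1.5 N of friction; let go against the sprung pins, it settles 1.5 to 2 mm before home, and that is where the cam can hook the bolt.
- stand_face: Locating plate on the front of the gauge stand, steel, 8 x 100 x 40 mm, meets the stop block. Origin and axes of the bed, shifted along -x by the gap. The draw bolt stands out of it towards the block: neck 5 mm thick, upright barrel head 8 mm in diameter, 18 mm tall, head centre 19 mm out of the plate, up to 1.4 mm more or less as it was last set.
- post_top (a point): Centre of the top of the stand's upright steel post, 20 mm in diameter, 140 mm above the bench: the handle to push the stand by. The post is clear from its top down to a black clamp whose top is 54 mm lower; from the clamp a bar with a dial gauge reaches 100 mm away from the block, no higher than the clamp.
- driver: The screwdriver to use: thick black six-sided handle, 26 mm across flats, 80 mm long; shaft 8 mm thick; flat blade 14 mm wide, 2.5 mm thick; 0.11 kg. Hangs upright in a hole of the rack, handle resting on its top. Origin: centre of the handle's lower end (tip 70 mm below, handle top 80 mm above), z up. Blade width along x; flats face +x, -x and every 60 degrees.
- driver_tip (a point): Middle of the screwdriver's blade tip, 70 mm below the driver's origin; axes as the driver's.
- rack: Tool rack, fixed, grey sheet metal 150 x 90 mm, with a top plate 150 x 70 x 6 mm whose upper face is 85 mm above the bench. Two through holes of 19 mm diameter lie on its long axis x, 72 mm apart. It may stand on the left or on the right of the bed. Origin: centre of its underside.
- rack_hole0 (a point): Mouth of the rack's hole at x = -36 mm, on the top face.
- rack_hole1 (a point): Mouth of the rack's hole at x = +36 mm, on the top face.
- scriber: A bystander, to be left alone: a scriber with a thin round wooden handle (15 mm in diameter, 66 mm tall) that hangs in the other hole of the rack. Origin: underside of its collar.
- hub: A bystander, to be left alone: dark steel wheel hub, flange 100 mm in diameter, 45 mm tall. Origin: centre of its underside.
- bearing: A bystander, to be left alone: steel bearing ring, 52 mm in diameter, 15 mm tall. Origin: centre of its underside.
- plug_gauge: A bystander, to be left alone: steel plug gauge, upright cylinder 24 mm in diameter, 55 mm tall. Origin: centre of its underside.
- v_block: A bystander, to be left alone: dark steel V-block, 60 x 50 x 38 mm. Origin: centre of its underside.
- caliper: A bystander, to be left alone: digital caliper lying flat, 160 mm long, 11 mm thick. Origin: middle of its beam, underside.
- gauge_case: A bystander, to be left alone: closed wooden gauge-block case, 75 x 110 x 30 mm. Origin: centre of its underside.

How it is judged:
By the outcome, as a careful person would: the job done as asked, in the order asked, and still so for the second after the job is handed in, with the robot touching nothing.
It also fails if it takes over 72 s, if anything falls off the work surface, if the arm or the gripper's body presses on something with over 40 N, if the wrist force passes 120 N, or if a joint passes its speed limit or range.

### The arm

A 7-joint arm with a two-finger parallel gripper is mounted at the origin on the work surface. World frame = base frame: x ahead of the robot, y to its left, z up, the work surface at z = 0. Lengths are in m, angles in rad, forces in N, time in s.
With the tool pointing down it reaches from about 0.35 to 0.9 m from the base axis. Payload 7.2 kg.
Tool frame: the origin (TCP) lies midway between the tips of the shut fingers; the grasp point (between the pads) lies 19 mm behind it; z points along the fingers, y is the line along which they close (so a half turn about z gives the same grasp; the last joint's range is limited). The gripper opens to 85 mm and grips with 20 to 120 N. Pads are 22 mm wide; open, the fingers measure 114 mm over their backs; the gripper's body (76 mm by 85 mm) begins 54 mm behind the grasp point. The pads swing forward as they close: fully open they stand 13 mm farther back than shut.
Start: joints at [-1.336, 0.411, -0.013, 1.596, 0.006, 1.134, -0.082], TCP at [0.186, 0.597, 0.231] pointing down, gripper open.
Joint ranges: [-2.95, 2.95], [-0.29, 1.99], [-1.47, 1.44], [0.14, 2.54], [-1.03, 4.17], [0.13, 1.85], [-2.86, 2.86]. Speed limits (rad/s): [2.39, 2.39, 3.01, 3.01, 3.14, 3.14, 3.14].

### API

Orientations are given as a rotation vector (axis times angle).
In Python, from station import r gives the robot as it stands. The module is installed in compiled form; this text tells all that it offers.
- The arm moves only by the tool apply_moves, never from a script. Its argument "series" is a list of rows, each a list of 5 numbers: the opening, from 0 (shut) to 1 (fully open), then the shift along the tool's x, y, z in mm, then the turn about the tool's z in degrees. A call has 1 to 5 rows; each row shifts and turns the commanded pose from where the row before left it, along the tool's axes as they then stand; what a row does not reach is not made up. A row lasts 1/8 s, in which the tool goes at most 62.5 mm and 10.7 degrees, less where a joint would pass 70% of its speed; a pose out of reach is approached as far as the arm can. A call is refused whole if a number of a shift passes 62.5 or a number of a turn 10.7, either way. A call with a gripper value outside its range is refused whole. The fingers move at their own pace and stop on an object; "force" is the grip in N (left out, the last holds). Time passes only in rows, so rows that do not move let the fingers close. It gives the time, the measured TCP pose, the force, the opening and the grip force at its end, in the units of the state.
- r.get_obs(): the state, without advancing time (a new reading comes with each control period).
- r.camera(name): name is "side" or "top"; returns the picture (420x560x3 uint8, red, green, blue); there is no depth.
- r.camera_params(name): a dict with "mtx" (3x3 intrinsics, pixels), "origin" and "rotation" of the camera in the world. Camera axes: x right, y up, looking along -z (the intrinsics and any distortion apply to the point x, -y, -z); pixel columns grow to the right and rows downward; lengths in m; the calibration is good to about 2 mm. A picture is of the moment at which its call begins. camera_params takes no time and is no camera call.
- r.hand_in(): hands the job in; it is judged then, once.
The state is a dict: "t": time; "joints": joint angles; "qvel": joint speeds; "joint_torque": joint torques, N m; "tool_pos": TCP position; "tool_rot": TCP orientation; "force": force on the tool from outside, world axes, zero at the start; "ft_torque": the same for the moment, N m; "gripper_width": finger opening in m; "grip_force": force on a finger pad.
Only numpy, scipy, OpenCV 4.12 (cv2) and the standard library are available. Lean on these libraries where they do the work, as an engineer would, in place of code of your own. Each camera call takes 0.05 s, during which the arm holds its last target. There are 200 camera calls.

## Working session

There is one attempt and no reset: what is moved stays moved. The work goes in short steps, Python scripts to look and compute and a tool call to move; the robot and the scene stay as the last step left them, time stands still between calls to the robot, and variables do not carry over. Pictures are saved under pics/ and viewed, at most 10 in all, crops included, and the job is handed in when it is done.

Besides the shell and the picture viewer there is one more tool, called after ">>>" as name([rows], argument=value, ...), one row to a line, values as JSON. apply_moves: Moves the arm, as the interface text tells. Its arguments: {"type":"object","properties":{"series":{"type":"array","items":{"type":"array","items":{"type":"number"}}},"force":{"type":"number"}},"required":["series"]}

```bash
mkdir -p pics
cat > h.py <<'E'
from station import r
import numpy as np, cv2
from scipy.spatial.transform import Rotation as R
def ray(name,u,v):
    p=r.camera_params(name);K=np.array(p['mtx']);o=np.array(p['origin']);M=np.array(p['rotation'])
    if M.shape!=(3,3): M=R.from_rotvec(M).as_matrix()
    d=np.linalg.inv(K)@[u,v,1]; return o,M@np.array([d[0],-d[1],-d[2]])
def onz(name,u,v,z):
    o,d=ray(name,u,v); return o+d*(z-o[2])/d[2]
def proj(name,P):
    p=r.camera_params(name);K=np.array(p['mtx']);o=np.array(p['origin']);M=np.array(p['rotation'])
    c=M.T@(np.array(P)-o); q=K@[c[0],-c[1],-c[2]]; return q[:2]/q[2]
def tri(uv1,uv2):
    A=[];b=[]
    for n,(u,v) in (('side',uv1),('top',uv2)):
        o,d=ray(n,u,v);d=d/np.linalg.norm(d);P=np.eye(3)-np.outer(d,d);A.append(P);b.append(P@o)
    return np.linalg.lstsq(np.vstack(A),np.hstack(b),rcond=None)[0]
def save(name,fn): 
    im=r.camera(name)[:,:,::-1].copy(); cv2.imwrite('pics/'+fn,im); return im
E
python3 - <<'E'
from h import *
for n in('top','side'):
    save(n,n+'0.png');p=r.camera_params(n);print(p)
o=r.get_obs();print(o['t'],o['tool_pos'],o['tool_rot'],o['gripper_width'],o['force'])
E
```

```text
{'mtx': array([[525.16723052,   0.        , 286.4003047 ],
       [  0.        , 525.16723052, 211.98845871],
       [  0.        ,   0.        ,   1.        ]]), 'origin': array([ 0.41884495, -0.01973605,  1.42257076]), 'rotation': array([ 0.09319399, -0.08391927, -1.58868977])}
{'mtx': array([[496.63838054,   0.        , 277.38025671],
       [  0.        , 496.63838054, 213.20206383],
       [  0.        ,   0.        ,   1.        ]]), 'origin': array([0.32132946, 0.78274371, 0.61539245]), 'rotation': array([ 0.24262466, -1.38589862, -2.47258536])}
0.1 [0.18630237 0.59610002 0.23052493] [-4.73799160e-01 -3.10556078e+00  2.33000109e-03] 0.08536838757112308 [-0.43461965 -0.79805524 -0.27684936]
```

View pics/top0.png

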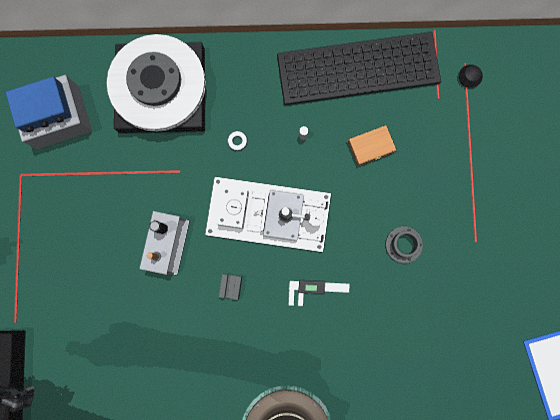

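View pics/side0.png

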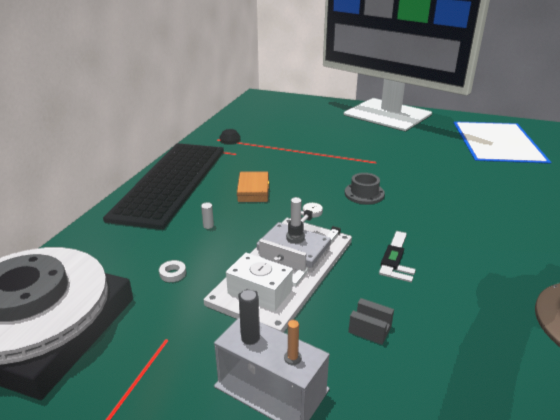

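The top view shows the bed at about (270,215), with the block's cam at (234,207) and the post at (285,212). The rack is on the left, with the black driver at (158,228) and the scriber at (153,257). I'll zoom in on both views.

Run:
```python
from h import *
a=cv2.imread('pics/top0.png')[165:285,135:345];cv2.imwrite('pics/topc.png',cv2.resize(a,(798,456),interpolation=cv2.INTER_CUBIC))
a=cv2.imread('pics/side0.png')[190:390,200:360];cv2.imwrite('pics/sidec.png',cv2.resize(a,(480,600),interpolation=cv2.INTER_CUBIC))
```

```text
(no output)
```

View pics/topc.png

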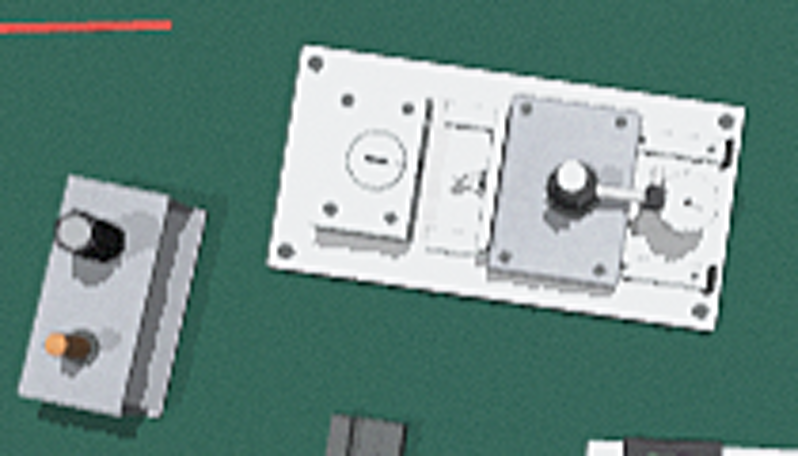

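View pics/sidec.png

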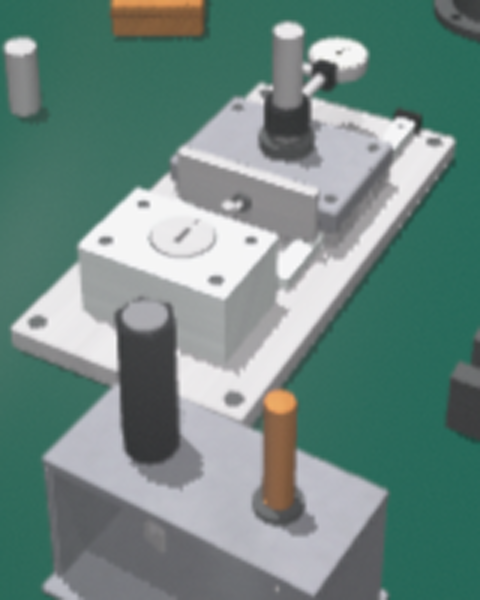

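The crops show these features:

| Feature | Top crop | Side crop |
|---|---|---|
| Post top | (575,174) | (288,31) |
| Driver handle top | (74,231) | (147,316) |
| Cam centre | (376,160) | (182,236) |
| Scriber top | (56,345) | – |

Next I'll triangulate these.

```bash
cat >> h.py <<'E'
T=lambda x,y:(135+(x+.5)/3.8-.5,165+(y+.5)/3.8-.5)
S=lambda x,y:(200+(x+.5)/3-.5,190+(y+.5)/3-.5)
E
python3 - <<'E'
from h import *
np.set_printoptions(precision=4,suppress=True)
for n,t,s,z in [('post',(575,174),(288,31),.14),('drv',(74,231),(147,316),.165),('cam',(376,160),(182,236),.067),('scr',(56,345),(281,398),None)]:
    P=tri(S(*s),T(*t));print(n,'tri',P, 'topz',onz('top',*T(*t),z or P[2])[:2],'sidez',onz('side',*S(*s),z or P[2])[:2])
C=np.array([onz('top',*T(*c),.016) for c in [(305,45),(745,107),(716,330),(268,267)]]);print(C,C.mean(0))
for a,b in((1,0),(2,3)): d=C[a]-C[b];d=C[b]-C[a];print('bed yaw',np.degrees(np.arctan2(d[1],d[0])),np.linalg.norm(d))
Cs=np.array([onz('side',*S(*c),.016) for c in [(12,330),(455,142)]]);print(Cs)
# rack top corners (z .085)
K=np.array([onz('top',*T(*c),.085) for c in [(70,177),(170,196),(122,413),(20,394)]]);print('rack',K,K.mean(0))
d=K[0]-K[3];print(np.degrees(np.arctan2(d[1],d[0])),np.linalg.norm(d))
# slot
for nm,pp,f in(('top',[(363,157),(389,162)],T),('side',[(174,243),(192,230)],S)):
    q=[onz(nm,*f(*p),.067) for p in pp];d=q[1]-q[0];print('slot',np.degrees(np.arctan2(d[1],d[0])),np.linalg.norm(d),(q[0]+q[1])/2)
o=r.get_obs();print('tool axes\n',R.from_rotvec(o['tool_rot']).as_matrix())
E
```

```text
post tri [ 0.5682 -0.0125  0.1367] topz [ 0.5677 -0.0125] sidez [ 0.5666 -0.007 ]
drv tri [0.5345 0.3051 0.1656] topz [0.5348 0.3053] sidez [0.5346 0.3044]
cam tri [0.5893 0.1243 0.0651] topz [0.5885 0.1239] sidez [0.5889 0.1265]
scr tri [0.4642 0.32   0.1508] topz [0.4635 0.3198] sidez [0.465  0.3201]
[[ 0.6788  0.1795  0.016 ]
 [ 0.6276 -0.1338  0.016 ]
 [ 0.4697 -0.1088  0.016 ]
 [ 0.5203  0.2063  0.016 ]] [0.5741 0.0358 0.016 ]
bed yaw 80.71391253977637 0.31742819993574806
bed yaw 80.87707786785332 0.31918358413443215
[[ 0.6768  0.1849  0.016 ]
 [ 0.4693 -0.101   0.016 ]]
rack [[0.5789 0.329  0.085 ]
 [0.5646 0.2613 0.085 ]
 [0.4197 0.2929 0.085 ]
 [0.4337 0.3611 0.085 ]] [0.4992 0.3111 0.085 ]
-12.464085515693885 0.1487338295821123
slot -102.08970081102717 0.01819185701351387 [0.5889 0.1239 0.067 ]
slot -110.00300480871572 0.016297254975544608 [0.5881 0.1268 0.067 ]
tool axes
 [[-0.9545  0.2982 -0.0003]
 [ 0.2982  0.9545 -0.0015]
 [-0.0001 -0.0015 -1.    ]]
```

>>> apply_moves([
  [1,-45,-39,0,0],
  [1,-45,-39,0,0],
  [1,-45,-39,0,0],
  [1,-45,-39,0,0],
  [1,-45,-39,0,0],
])

```text
t: 0.72
tool_pos: [0.3437, 0.3414, 0.2312]
tool_rot: [-0.474, -3.106, 0.0]
force: [1.0, 0.7, -0.3]
gripper_width: 0.0854
grip_force: 0.0
```

>>> apply_moves([
  [1,-45,-39,0,0],
  [1,-45,-39,0,0],
  [1,-45,-39,0,0],
  [1,-45,-39,0,0],
  [1,-45,-39,0,-8.2],
])

```text
t: 1.35
tool_pos: [0.5001, 0.0887, 0.2313]
tool_rot: [0.247, 3.132, 0.0]
force: [1.0, 0.5, -0.7]
gripper_width: 0.0855
grip_force: 0.0
```

```bash
cat >> h.py <<'E'
def go(P,yaw=None):
    "tool-frame delta (mm) to world P; turn (deg) so that tool y has world yaw"
    o=r.get_obs();M=R.from_rotvec(o['tool_rot']).as_matrix();y=np.degrees(np.arctan2(M[1,1],M[0,1]))
    print('t %.2f'%o['t'],'pos',np.round(o['tool_pos'],4),'yaw %.1f'%y,'F',np.round(o['force'],2),'tq',np.round(o['ft_torque'],3),'w %.4f'%o['gripper_width'],'q7 %.2f'%o['joints'][6])
    print('delta mm',np.round(M.T@(np.array(P)-o['tool_pos'])*1000,1),'turn',None if yaw is None else round(-(yaw-y),2))
E
python3 - <<'E'
from h import *
go([.568,-.0125,.094],80.8)
top=cv2.imread('pics/top0.png');g=cv2.cvtColor(top,cv2.COLOR_BGR2GRAY)
sub=g[198:217,224:245];print(sub)
s=cv2.cvtColor(cv2.imread('pics/side0.png'),cv2.COLOR_BGR2GRAY);print(s[259:280,248:274])
E
```

```text
t 1.35 pos [0.5001 0.0887 0.2313] yaw 81.0 F [ 1.04  0.54 -0.69] tq [ 0.048 -0.066  0.02 ] w 0.0855 q7 1.22
delta mm [-82.9 -89.3 137.2] turn 0.19
[[239 239 238 239 239 239 240 241 239 236 240 241 240 240 239 239 237 239
  237 238 241]
 [238 238 239 239 241 241 237 210 222 206 205 212 208 226 241 241 239 239
  238 237 243]
 [238 238 240 240 240 209 209 214 228 218 216 216 213 205 208 229 242 239
  238 238 243]
 [239 238 240 240 202 186 222 243 242 241 242 241 242 228 214 185 240 241
  239 239 245]
 [238 240 242 219 186 235 243 239 239 239 239 238 240 241 241 218 203 238
  240 240 245]
 [238 240 238 181 236 242 240 239 239 238 238 237 239 239 242 241 161 226
  243 241 247]
 [239 241 223 195 244 241 241 243 245 243 240 239 240 238 240 242 224 179
  244 243 249]
 [239 240 175 234 241 241 243 216 225 241 250 247 244 242 238 241 244 159
  245 245 252]
 [240 242 179 245 241 240 245  74  94 155 200 197 209 246 242 244 243 186
  242 246 254]
 [239 242 206 243 239 240 245 196 145 147 107  65  92 234 241 214 231 166
  244 247 244]
 [240 241 181 246 241 239 243 245 235 241 228 211 215 232 242 2
[... 2328 characters left out ...]
32 228 224
  217 190 191 197 231 244 245 245]
 [245 245 245 243 228 208 186 188 209 220 223 223 223 223 222 217 204 192
  192 194 228 237 244 245 245 245]
 [245 245 245 245 244 243 230 218 202 201 199 200 200 199 196 191 201 215
  228 234 244 245 245 245 245 245]
 [245 245 245 245 245 245 244 243 239 238 232 231 231 230 230 233 240 244
  244 244 245 245 245 245 245 245]
 [245 245 245 245 245 245 245 245 245 245 244 244 244 244 244 244 245 245
  245 245 245 245 245 245 245 245]
 [245 245 245 245 245 245 245 245 245 245 245 245 245 245 245 245 245 245
  245 245 245 245 245 245 245 245]
 [240 243 245 245 245 245 245 245 245 245 245 245 245 245 245 245 245 245
  245 245 245 245 245 245 245 245]]
```

>>> apply_moves([
  [1,-41.5,-44.6,0,0.2],
  [1,-41.5,-44.6,0,0],
  [1,0,0,45,0],
  [1,0,0,45,0],
  [1,0,0,46,0],
])

```text
t: 1.98
tool_pos: [0.5669, -0.0112, 0.0938]
tool_rot: [-0.257, -3.131, -0.0]
force: [-0.0, 0.8, 0.5]
gripper_width: 0.0853
grip_force: 0.0
```

>>> apply_moves([
  [0,0,0,0,0],
  [0,0,0,0,0],
  [0,0,0,0,0],
  [0,0,0,0,0],
  [0,0,0,0,0],
], force=25)

```text
t: 2.6
tool_pos: [0.5683, -0.0107, 0.0973]
tool_rot: [0.256, 3.128, 0.002]
force: [-0.0, 0.3, 6.3]
gripper_width: 0.0194
grip_force: 25.1
```

Run:
```python
from h import *
go([.568,-.0125,.094],80.8)
def cen(img,r0,r1,c0,c1,bg,th):
    g=cv2.cvtColor(cv2.imread(img),cv2.COLOR_BGR2GRAY)[r0:r1,c0:c1].astype(float);w=np.clip(bg-g-th,0,None);yy,xx=np.mgrid[r0:r1,c0:c1]
    c=np.array([(w*xx).sum(),(w*yy).sum()])/w.sum();cc=np.cov(np.vstack([xx.ravel(),yy.ravel()]),aweights=w.ravel());e=np.linalg.eigh(cc)[1][:,1];return c,e
for n,bs,bm in(('top',(204,210,230,238),(206,209,238,240)),('side',(265,272,256,265),(262,265,263,267))):
    im='pics/%s0.png'%n;c,e=cen(im,*bs,235,15);m,_=cen(im,*bm,234 if n=='side' else 240,5)
    a=onz(n,*c,.067);b=onz(n,*(c+4*e),.067);k=onz(n,*m,.067)
    f=lambda d:np.degrees(np.arctan2(d[1],d[0]))
    print(n,c,m,'slot',a,'ang',f(b-a),'mark ang',f(k-a),np.linalg.norm(k-a))
```

```text
t 2.60 pos [ 0.5683 -0.0107  0.0973] yaw 80.6 F [-0.05  0.3   6.28] tq [0.082 0.206 0.009] w 0.0194 q7 1.53
delta mm [ 0.  -1.8  3.3] turn -0.16
top [233.39918117 206.60593654] [239.         207.44736842] slot [0.58888117 0.12441002 0.067     ] ang 78.04722792257488 mark ang -99.74256486987181 0.014775720960911247
side [260.27044855 268.04221636] [264.95180723 263.4939759 ] slot [0.58929618 0.12579614 0.067     ] ang 78.11704620734315 mark ang -101.60359242251884 0.01565699349647147
```

>>> apply_moves([
  [0,0,10,0,0],
  [0,0,10,0,0],
  [0,0,10,0,0],
  [0,0,10,0,0],
  [0,0,0,0,0],
])

```text
t: 3.22
tool_pos: [0.575, 0.0297, 0.0972]
tool_rot: [0.255, 3.128, 0.003]
force: [-0.8, 0.9, 6.0]
gripper_width: 0.0195
grip_force: 25.1
```

Run:
```python
from h import *
go([.5764,.0380,.0973],80.8)
a=save('top','top1.png')[175:265,195:340];cv2.imwrite('pics/top1c.png',cv2.resize(a,(797,495),interpolation=cv2.INTER_CUBIC))
```

```text
t 3.23 pos [0.575  0.0297 0.0972] yaw 80.7 F [-0.84  0.94  6.02] tq [0.203 0.022 0.   ] w 0.0195 q7 1.46
delta mm [-0.   8.4 -0. ] turn -0.1
```

View pics/top1c.png

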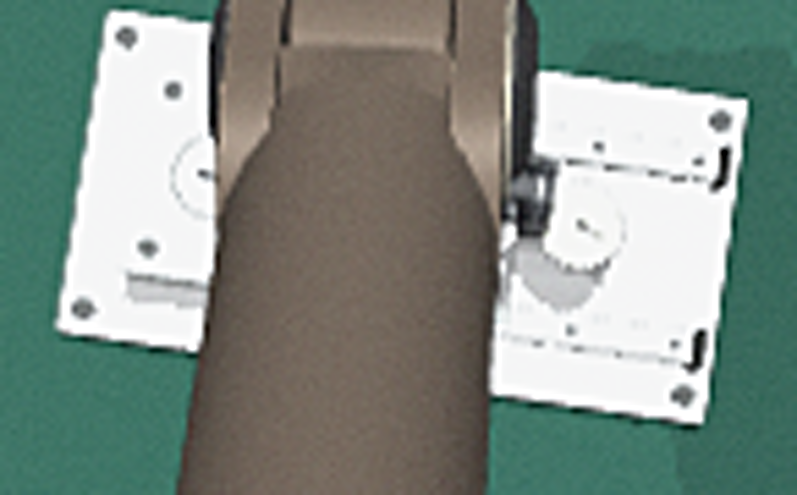

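The dial has moved with the stand (it's now near (585,230) in the crop). I'll continue in small steps and watch the force.

>>> apply_moves([
  [0,0,2.5,0,0],
  [0,0,2.5,0,0],
  [0,0,0,0,0],
])

```text
t: 3.65
tool_pos: [0.5756, 0.0334, 0.0973]
tool_rot: [0.256, 3.128, 0.001]
force: [0.0, 0.5, 6.5]
gripper_width: 0.0195
grip_force: 25.1
```

>>> apply_moves([
  [0,0,2,0,0],
  [0,0,2,0,0],
  [0,0,0,0,0],
])

```text
t: 4.03
tool_pos: [0.5762, 0.0369, 0.0972]
tool_rot: [0.257, 3.128, 0.001]
force: [-0.7, -1.9, 6.8]
gripper_width: 0.0192
grip_force: 25.1
```

>>> apply_moves([
  [0,0,2,0,0],
  [0,0,2,0,0],
  [0,0,0,0,0],
])

```text
t: 4.4
tool_pos: [0.5764, 0.0384, 0.0972]
tool_rot: [0.26, 3.128, -0.003]
force: [-2.8, -8.5, 8.1]
gripper_width: 0.0198
grip_force: 25.3
```

>>> apply_moves([
  [1,0,0,0,0],
  [1,0,0,0,0],
  [1,0,0,0,0],
  [1,0,0,-50,0],
  [1,0,0,-50,0],
])

```text
t: 5.03
tool_pos: [0.5752, 0.0414, 0.196]
tool_rot: [-0.256, -3.13, 0.001]
force: [1.6, 0.3, -0.8]
gripper_width: 0.0854
grip_force: 0.0
```

>>> apply_moves([
  [1,0,60,-40,0],
  [1,-20,58,0,0],
  [1,-20,58,0,0],
  [1,-20,58,0,0],
  [1,0,0,0,0],
])

```text
t: 5.65
tool_pos: [0.6711, 0.2614, 0.2275]
tool_rot: [-0.245, -3.13, -0.002]
force: [0.7, -0.6, -0.2]
gripper_width: 0.0848
grip_force: 0.0
```

Run:
```python
from h import *
go([.5347,.305,.20],80)
a=save('top','top2.png')[180:290,130:330];cv2.imwrite('pics/top2c.png',cv2.resize(a,(800,440),interpolation=cv2.INTER_CUBIC))
b=save('side','side2.png')[190:290,230:350];b=cv2.resize(b,(720,600),interpolation=cv2.INTER_CUBIC);cv2.imwrite('pics/side2c.png',b)
```

```text
t 5.65 pos [0.6711 0.2614 0.2275] yaw 81.1 F [ 0.69 -0.57 -0.18] tq [-0.022  0.034 -0.01 ] w 0.0848 q7 1.11
delta mm [141.5  21.8  27.9] turn 1.06
```

View pics/side2c.png

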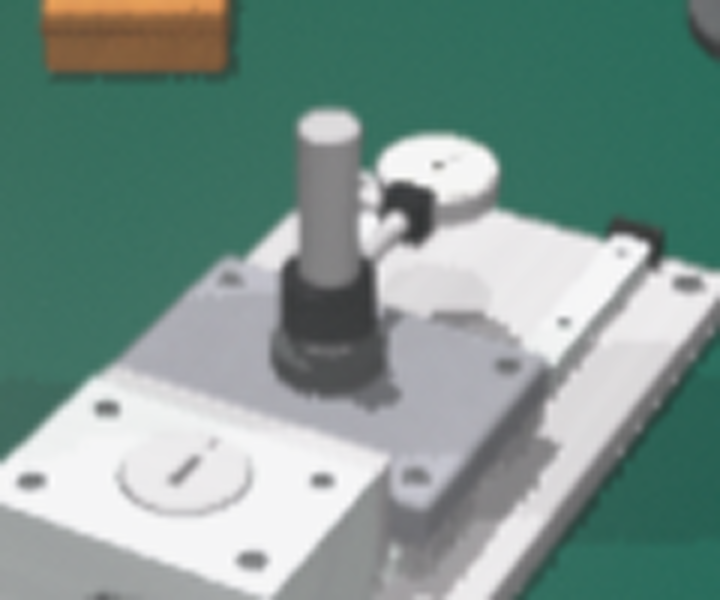

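The stand is now up against the block; the slot runs (170,485)–(200,455) with its mark at (213,442). Next I'll look for facet edges on the driver's handle.

Run:
```python
from h import *
im=cv2.imread('pics/side0.png').astype(float)
# resample handle along its axis: rows at heights, cols = lateral mm at driver axis
c=np.array([.5347,.305])
o,d=ray('side',*proj('side',[*c,.13]));d=d/np.linalg.norm(d);lat=np.cross([0,0,1],d);lat/=np.linalg.norm(lat)
print('lat',lat,'view az',np.degrees(np.arctan2(-d[1],-d[0])))
ss=np.arange(-18,18.5,1);acc=[]
for z in np.linspace(.100,.150,40):
    uv=np.float32([proj('side',np.array([*c,z])+s/1000*lat) for s in ss])
    acc.append(cv2.remap(im,uv[:,0][None],uv[:,1][None],cv2.INTER_LINEAR)[0].mean(1))
print(np.c_[ss,np.round(np.mean(acc,0),1)].T.tolist())
t=cv2.imread('pics/top0.png').mean(2)[220:236,148:172];print(t.astype(int))
```

```text
Traceback (most recent call last):
  File "h.py", line 12, in proj
    c=M.T@(np.array(P)-o); q=K@[c[0],-c[1],-c[2]]; return q[:2]/q[2]
                                ~^^^
IndexError: invalid index to scalar variable.
```

```bash
sed -i "s/;M=np.array(p\['rotation'\])\$/;M=R.from_rotvec(p['rotation']).as_matrix()/; " h.py
python3 - <<'E'
from h import *
im=cv2.imread('pics/side0.png').astype(float)
c=np.array([.5347,.305])
o,d=ray('side',*proj('side',[*c,.13]));d=d/np.linalg.norm(d);lat=np.cross([0,0,1],d);lat/=np.linalg.norm(lat)
print('lat',lat,'view az',np.degrees(np.arctan2(-d[1],-d[0])))
ss=np.arange(-18,18.5,1);acc=[]
for z in np.linspace(.100,.150,40):
    uv=np.float32([proj('side',np.array([*c,z])+s/1000*lat) for s in ss])
    acc.append(cv2.remap(im,uv[:,0][None],uv[:,1][None],cv2.INTER_LINEAR)[0].mean(1))
print([(int(a),round(b)) for a,b in zip(ss,np.mean(acc,0))])
t=cv2.imread('pics/top0.png').mean(2)[220:236,148:172];print(t.astype(int))
E
```

```text
lat [ 0.91307235  0.40779761 -0.        ] view az 114.06655879154391
[(-18, 209), (-17, 208), (-16, 206), (-15, 202), (-14, 180), (-13, 133), (-12, 90), (-11, 69), (-10, 64), (-9, 63), (-8, 62), (-7, 62), (-6, 62), (-5, 62), (-4, 61), (-3, 61), (-2, 61), (-1, 61), (0, 61), (1, 61), (2, 61), (3, 61), (4, 61), (5, 61), (6, 61), (7, 61), (8, 60), (9, 60), (10, 60), (11, 60), (12, 63), (13, 79), (14, 119), (15, 172), (16, 191), (17, 194), (18, 191)]
[[ 81  80 106 203 207 161  94 122 151 154 187 207 202 202 198 199 199 195
  195 200 204 198 187 186]
 [ 83  84 121 179 141 115 110 111  45  51 117 164 192 214 208 205 204 198
  200 180 185 186 169 172]
 [ 84  78  91 128 143 166 183 184 152 109  43  69 118 158 161 182 199 194
  188 175 172 171 177 178]
 [ 81  67  63 175 201 191 192 195 199 178  83  83  12   6  41 100 141 164
  183 176 172 174 177 173]
 [ 83  62  94 206 193 191 189 190 194 199 164  69  21  16   2   0  41 109
  143 185 179 176 175 174]
 [ 83  75 145 201 189 190 189 187 187 201 208  21  30  24  14  16  11   1
   54 141 184 175 176 176]
 [ 78  72 155 200 189 189 189 190 188 196 20
[... 266 characters left out ...]
90 100  81 153 182 202 180 166 123  53  65  23  12  19  18  31  15
   21  62 189 175 171 170]
 [117 219 171 144  99 107 154 117  92  48  33   9  32  19  19   7  14  12
    3  63 186 177 170 170]
 [152 211 202 201 170 151  70  32  33  16  11  14  16  27  25  11  27   4
   45 145 176 170 170 189]
 [200 206 198 201 204 211 104 106  73  19  29  13   4  15  12   1  16  41
   99 187 173 188 186 206]
 [216 206 201 199 205 208 126 139 127 105 107  81  85  24   4  50  90 109
  127 202 189 205 200 199]
 [214 200 198 198 201 209 122 136 136 141 145 127 127 109 107 109 127 131
  127 207 202 200 198 198]
 [212 204 200 198 201 204 121 132 135 134 133 138 139 139 139 133 136 173
  170 208 202 200 199 195]]
```

>>> apply_moves([
  [1,47,7.3,0,0],
  [1,47,7.3,0,0],
  [1,47,7.3,0,0],
  [1,0,0,20,-2.9],
  [1,0,0,0,0],
])

```text
t: 6.38
tool_pos: [0.5353, 0.2974, 0.2096]
tool_rot: [-0.18, -3.135, 0.002]
force: [0.1, -0.3, 1.0]
gripper_width: 0.0856
grip_force: 0.0
```

Run:
```python
from h import *
go([.535,.305,.114],84)
```

```text
t 6.38 pos [0.5353 0.2974 0.2096] yaw 83.4 F [ 0.07 -0.28  0.98] tq [-0.008 -0.028  0.018] w 0.0856 q7 0.99
delta mm [ 1.   7.7 95.6] turn -0.56
```

>>> apply_moves([
  [1,1,7.7,0,-0.6],
  [1,0,0,32,0],
  [1,0,0,32,0],
  [1,0,0,31,0],
  [1,0,0,0,0],
])

```text
t: 7.0
tool_pos: [0.5355, 0.3059, 0.1133]
tool_rot: [-0.163, -3.134, 0.004]
force: [0.7, 0.3, 1.1]
gripper_width: 0.0853
grip_force: 0.0
```

>>> apply_moves([
  [0,0,0,0,0],
  [0,0,0,0,0],
  [0,0,0,0,0],
  [0,0,0,0,0],
  [0,0,0,0,0],
], force=30)

```text
t: 7.62
tool_pos: [0.5365, 0.307, 0.1159]
tool_rot: [0.161, 3.136, 0.002]
force: [-0.3, -0.6, 6.9]
gripper_width: 0.0264
grip_force: 31.2
```

Run:
```python
from h import *
go([.535,.305,.114],84)
```

```text
t 7.62 pos [0.5365 0.307  0.1159] yaw 84.1 F [-0.26 -0.57  6.93] tq [-0.03   0.204 -0.013] w 0.0264 q7 1.02
delta mm [ 1.3 -2.2  1.9] turn 0.12
```

>>> apply_moves([
  [0,0,0,0,0],
  [0,0,0,0,0],
  [0,0,0,-30,0],
  [0,0,0,-40,0],
  [0,0,0,-40,0],
], force=100)

```text
t: 8.25
tool_pos: [0.5356, 0.3066, 0.2257]
tool_rot: [-0.161, -3.137, 0.001]
force: [0.5, 0.6, -0.1]
gripper_width: 0.0249
grip_force: 98.1
```

>>> apply_moves([
  [0,0,0,0,0],
  [0,0,0,0,0],
])

```text
t: 8.5
tool_pos: [0.5355, 0.3066, 0.2242]
tool_rot: [-0.161, -3.137, 0.001]
force: [-0.0, -0.4, -1.6]
gripper_width: 0.0254
grip_force: 98.1
```

Run:
```python
from h import *
go([.5888,.1245,.23],84)
b=save('side','side3.png')
o=r.get_obs();p=np.array(o['tool_pos']);u,v=proj('side',p-[0,0,.1]).astype(int);print(u,v)
b=b[max(0,v-55):v+45,u-40:u+40];cv2.imwrite('pics/side3c.png',cv2.resize(b,(480,600),interpolation=cv2.INTER_CUBIC));print('origin',u-40,max(0,v-55))
```

```text
t 8.50 pos [0.5355 0.3066 0.2242] yaw 84.1 F [-0.01 -0.39 -1.59] tq [-0.028 -0.028 -0.   ] w 0.0254 q7 0.98
delta mm [ -71.7 -175.7   -5.8] turn 0.13
248 318
origin 208 263
```

View pics/side3c.png

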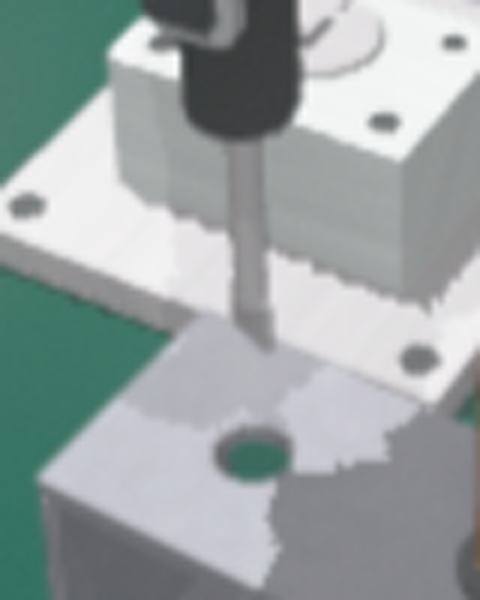

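The blade's tip edge runs from (238,320) to (272,352), with the right end nearer the camera. That puts the blade's width along the tool's y axis (yaw 84°). I'll move above the cam now.

>>> apply_moves([
  [0,-18,-44,0,0],
  [0,-18,-44,0,0],
  [0,-18,-44,0,0],
  [0,-17.7,-43.7,0,5.5],
  [0,0,0,35,0],
])

```text
t: 9.18
tool_pos: [0.5917, 0.1192, 0.1908]
tool_rot: [0.324, 3.121, -0.002]
force: [0.1, 1.0, -1.0]
gripper_width: 0.0253
grip_force: 98.3
```

>>> apply_moves([
  [0,0,0,0,0],
  [0,0,0,0,0],
  [0,0,0,0,0],
])

```text
t: 9.55
tool_pos: [0.5897, 0.1256, 0.1909]
tool_rot: [0.309, 3.125, 0.001]
force: [-0.1, 0.2, -0.8]
gripper_width: 0.0249
grip_force: 98.2
```

Run:
```python
from h import *
go([.5888,.1245,.172],78.6)
print(onz('side',208+254/6,263+335/6,.123))
b=save('side','side4.png')[225:325,215:315];cv2.imwrite('pics/side4c.png',cv2.resize(b,(600,600),interpolation=cv2.INTER_CUBIC))
```

```text
t 9.55 pos [0.5897 0.1256 0.1909] yaw 78.7 F [-0.08  0.19 -0.83] tq [-0.03   0.004 -0.044] w 0.0249 q7 1.24
delta mm [ 0.7 -1.3 18.9] turn 0.1
[0.53289877 0.30602776 0.123     ]
```

View pics/side4c.png

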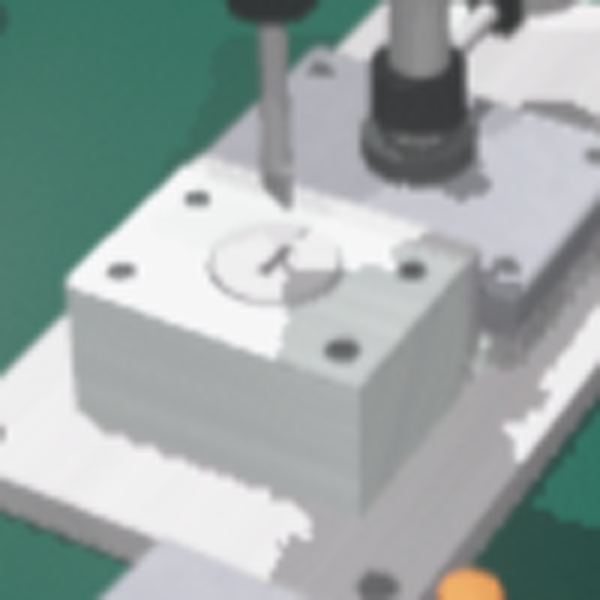

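The slot's near end is at lower left, (260,275), but the blade's near end is at lower right, (291,208). So the blade sits 60° counter-clockwise of the tool's y axis, and I had the sign wrong. I'll turn 60° clockwise and come lower.

>>> apply_moves([
  [0,0,0,0,10],
  [0,0,0,0,10],
  [0,0,0,0,10],
  [0,0,0,0,10],
  [0,0,0,0,10],
])

```text
t: 10.22
tool_pos: [0.5896, 0.1253, 0.1908]
tool_rot: [1.61, 2.697, 0.002]
force: [-0.1, 0.5, -0.9]
gripper_width: 0.0253
grip_force: 98.3
```

>>> apply_moves([
  [0,0,0,0,10.1],
  [0,0,0,10,0],
  [0,0,0,0,0],
  [0,0,0,0,0],
])

```text
t: 10.72
tool_pos: [0.5893, 0.1246, 0.1799]
tool_rot: [-1.832, -2.552, 0.0]
force: [0.6, -0.5, -1.0]
gripper_width: 0.0252
grip_force: 98.2
```

Run:
```python
from h import *
print([onz('side',215+x/6,225+y/6,.09) for x,y in((266,183),(291,208))])
go([.5888,.1245,.172],18.6)
b=save('side','side5.png')[230:290,225:305];cv2.imwrite('pics/side5c.png',cv2.resize(b,(800,600),interpolation=cv2.INTER_CUBIC))
```

```text
[array([0.5928042 , 0.12008512, 0.09      ]), array([0.58138858, 0.12914669, 0.09      ])]
t 10.72 pos [0.5893 0.1246 0.1799] yaw 18.6 F [ 0.59 -0.46 -1.03] tq [-0.015 -0.023 -0.025] w 0.0252 q7 0.31
delta mm [ 0.  -0.5  7.9] turn 0.05
```

View pics/side5c.png

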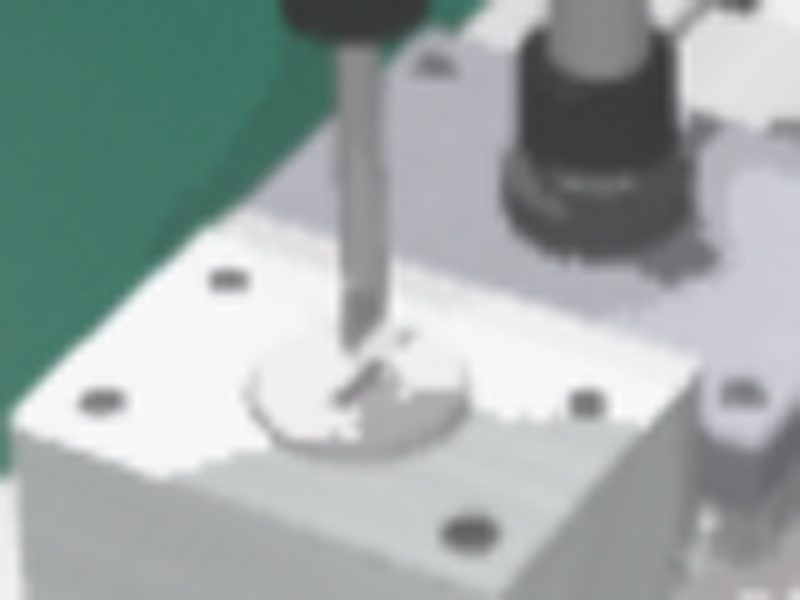

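Run:
```python
from h import *
f=lambda x,y:(225+(x+.5)/10-.5,230+(y+.5)/10-.5)
print('slot',onz('side',*f(360,382),.067))
for z in(.075,.077,.079,.081): print(z,onz('side',*f(364.5,333),z),[round(x,4) for x in (onz('side',*f(386,315),z)-onz('side',*f(343,352),z))])
print('tcp',r.get_obs()['tool_pos'])
# earlier at yaw 78.7, tcp (.5897,.1256,.1909), tip mid crop (279,195)
for z in(.086,.088,.090,.092): print(z,onz('side',215+279/6-.5,225+195.5/6-.5,z))
```

```text
slot [0.58913218 0.1248351  0.067     ]
0.075 [0.58964483 0.12084499 0.075     ] [np.float64(-0.0033), np.float64(-0.0128), np.float64(0.0)]
0.077 [0.5886518  0.12329469 0.077     ] [np.float64(-0.0033), np.float64(-0.0127), np.float64(0.0)]
0.079 [0.58765876 0.12574438 0.079     ] [np.float64(-0.0033), np.float64(-0.0127), np.float64(0.0)]
0.081 [0.58666572 0.12819408 0.081     ] [np.float64(-0.0033), np.float64(-0.0126), np.float64(0.0)]
tcp [0.5894613  0.12456998 0.18007359]
0.086 [0.59032705 0.11848612 0.086     ]
0.088 [0.5893108  0.12099562 0.088     ]
0.09 [0.58829455 0.12350513 0.09      ]
0.092 [0.5872783  0.12601464 0.092     ]
```

>>> apply_moves([
  [0,0,1.1,5,0],
  [0,0,0,4,0],
  [0,0,0,0,0],
])

```text
t: 11.15
tool_pos: [0.5901, 0.1249, 0.1704]
tool_rot: [-1.835, -2.55, 0.001]
force: [-0.6, -0.1, -1.1]
gripper_width: 0.0247
grip_force: 98.2
```

>>> apply_moves([
  [0,0,0,2,0],
  [0,0,0,0,0],
])

```text
t: 11.4
tool_pos: [0.5903, 0.125, 0.1688]
tool_rot: [-1.835, -2.55, 0.0]
force: [0.1, -0.6, -0.5]
gripper_width: 0.0249
grip_force: 98.2
```

>>> apply_moves([
  [0,0,0,2,0],
  [0,0,0,0,0],
])

```text
t: 11.65
tool_pos: [0.5905, 0.125, 0.1669]
tool_rot: [1.835, 2.55, 0.0]
force: [1.4, -0.6, -0.8]
gripper_width: 0.0248
grip_force: 98.2
```

>>> apply_moves([
  [0,0,0,2,0],
  [0,0,0,0,0],
])

```text
t: 11.9
tool_pos: [0.5905, 0.125, 0.1649]
tool_rot: [1.835, 2.55, 0.0]
force: [0.4, 0.2, -1.5]
gripper_width: 0.0251
grip_force: 98.2
```

>>> apply_moves([
  [0,0,0,1.5,0],
  [0,0,0,0,0],
])

```text
t: 12.15
tool_pos: [0.5905, 0.125, 0.1634]
tool_rot: [1.835, 2.55, 0.0]
force: [1.7, 0.3, -1.2]
gripper_width: 0.025
grip_force: 98.3
```

>>> apply_moves([
  [0,0,0,1.5,0],
  [0,0,0,0,0],
])

```text
t: 12.4
tool_pos: [0.5907, 0.125, 0.163]
tool_rot: [1.835, 2.55, 0.002]
force: [-1.6, -0.4, 7.0]
gripper_width: 0.0252
grip_force: 99.3
```

>>> apply_moves([
  [0,0,0,-0.5,5],
  [0,0,0,0,5],
  [0,0,0,0,5],
  [0,0,0,0,0],
  [0,0,0,0,0],
])

```text
t: 13.02
tool_pos: [0.5907, 0.1251, 0.163]
tool_rot: [2.149, 2.291, 0.001]
force: [-0.6, -1.4, 5.1]
gripper_width: 0.0255
grip_force: 99.1
```

```bash
cat >> h.py <<'E'
def tq(n=4):
    P=[];
    for i in range(n):
        r.camera('side');o=r.get_obs();P.append(np.r_[o['ft_torque'],o['force'],o['joint_torque'][6]])
    print('tq,F,j7',np.round(np.mean(P,0),3),'sd',np.round(np.std(P,0),3)[2]);go([.5888,.1245,.163],18.6)
E
python3 - <<'E'
from h import *
save('side','side6.png')
tq()
E
```

```text
tq,F,j7 [-0.076  0.186  0.04  -0.648  0.134  4.716 -0.027] sd 0.03
t 13.28 pos [0.5907 0.125  0.163 ] yaw 3.7 F [-0.6  -0.36  4.18] tq [-0.011  0.194  0.03 ] w 0.0251 q7 0.10
delta mm [-0.4 -1.9  0. ] turn -14.95
```

>>> apply_moves([
  [0,0,0,0,5],
  [0,0,0,0,5],
  [0,0,0,0,5],
  [0,0,0,0,0],
])

```text
t: 13.78
tool_pos: [0.5907, 0.125, 0.163]
tool_rot: [2.431, 1.989, 0.001]
force: [-1.0, -0.2, 6.5]
gripper_width: 0.025
grip_force: 99.3
```

Run:
```python
from h import *
tq()
```

```text
tq,F,j7 [-0.104  0.218  0.021 -0.845 -0.497  5.818 -0.079] sd 0.026
t 13.97 pos [0.5907 0.125  0.163 ] yaw -11.3 F [-0.22 -0.5   4.77] tq [-0.091  0.221  0.026] w 0.0251 q7 -0.13
delta mm [-0.8 -1.7  0. ] turn -29.95
```

>>> apply_moves([
  [0,0,0,0,5],
  [0,0,0,0,5],
  [0,0,0,0,5],
  [0,0,0,0,0],
])

```text
t: 14.48
tool_pos: [0.5906, 0.1249, 0.163]
tool_rot: [2.67, 1.655, 0.001]
force: [-1.1, -0.5, 6.6]
gripper_width: 0.0255
grip_force: 99.3
```

Run:
```python
from h import *
tq()
```

```text
tq,F,j7 [-0.192  0.272  0.039 -0.983 -0.708  6.061 -0.079] sd 0.027
t 14.68 pos [0.5906 0.1249 0.163 ] yaw -26.3 F [-1.24 -1.3   6.23] tq [-0.225  0.249  0.006] w 0.0250 q7 -0.35
delta mm [-1.1 -1.5  0. ] turn -44.95
```

Run:
```python
from h import *
b=save('side','side7.png')
a=np.hstack([cv2.resize(cv2.imread('pics/side%d.png'%i)[240:300,235:295],(400,400),interpolation=cv2.INTER_CUBIC) for i in(5,7)])
cv2.imwrite('pics/cmp.png',a)
```

```text
(no output)
```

View pics/cmp.png

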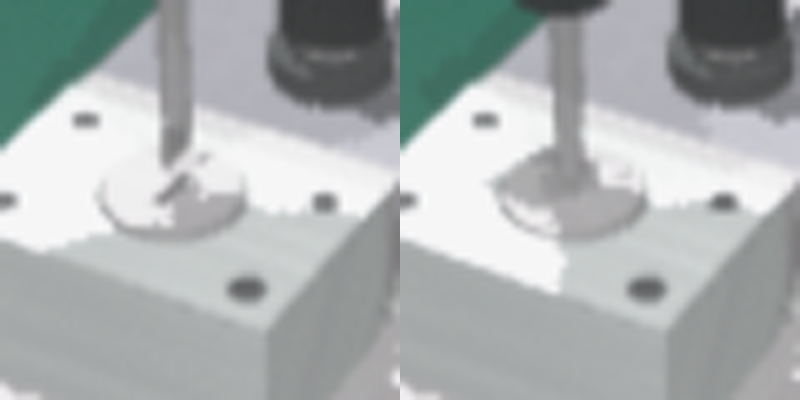

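The cam's mark has moved from (203,157) to (228,175), clockwise, so the blade is in the slot and the cam is turning with it. I'll go on in small steps and watch the moment.

>>> apply_moves([
  [0,0,0,0,3],
  [0,0,0,0,3],
  [0,0,0,0,0],
])

```text
t: 15.1
tool_pos: [0.5906, 0.1248, 0.163]
tool_rot: [2.753, 1.514, 0.001]
force: [-0.2, -0.5, 6.5]
gripper_width: 0.0256
grip_force: 99.3
```

Run:
```python
from h import *
tq(6)
```

```text
tq,F,j7 [-0.195  0.339  0.025 -1.203 -0.553  6.036 -0.058] sd 0.009
t 15.40 pos [0.5906 0.1248 0.163 ] yaw -32.3 F [-1.26 -0.28  5.78] tq [-0.192  0.311  0.035] w 0.0248 q7 -0.44
delta mm [-1.2 -1.3  0. ] turn -50.95
```

>>> apply_moves([
  [0,0,0,0,3],
  [0,0,0,0,3],
  [0,0,0,0,0],
])

```text
t: 15.78
tool_pos: [0.5906, 0.1248, 0.163]
tool_rot: [2.828, 1.368, 0.001]
force: [-1.1, -0.4, 7.2]
gripper_width: 0.0254
grip_force: 99.4
```

Run:
```python
from h import *
tq(6)
```

```text
tq,F,j7 [-0.211  0.35   0.027 -1.189 -0.643  6.08  -0.061] sd 0.022
t 16.07 pos [0.5906 0.1248 0.163 ] yaw -38.4 F [-1.17 -0.49  5.83] tq [-0.191  0.352  0.018] w 0.0249 q7 -0.52
delta mm [-1.3 -1.2  0. ] turn -56.95
```

>>> apply_moves([
  [0,0,0,0,3],
  [0,0,0,0,3],
  [0,0,0,0,0],
])

```text
t: 16.45
tool_pos: [0.5906, 0.1248, 0.163]
tool_rot: [2.896, 1.218, 0.001]
force: [-1.9, -0.9, 7.2]
gripper_width: 0.0251
grip_force: 99.5
```

Run:
```python
from h import *
tq(5)
```

```text
tq,F,j7 [-0.261  0.374  0.074 -1.404 -0.938  6.189 -0.083] sd 0.028
t 16.70 pos [0.5906 0.1247 0.163 ] yaw -44.4 F [-1.14 -1.19  6.1 ] tq [-0.266  0.391  0.097] w 0.0250 q7 -0.61
delta mm [-1.4 -1.1  0. ] turn -62.95
```

>>> apply_moves([
  [0,0,0,0,3],
  [0,0,0,0,3],
  [0,0,0,0,0],
])

```text
t: 17.08
tool_pos: [0.5905, 0.1247, 0.163]
tool_rot: [2.956, 1.064, 0.0]
force: [-1.6, -0.8, 6.9]
gripper_width: 0.0249
grip_force: 99.6
```

Run:
```python
from h import *
tq(5)
```

```text
tq,F,j7 [-0.264  0.428  0.071 -1.401 -0.648  6.388 -0.083] sd 0.007
t 17.32 pos [0.5905 0.1247 0.163 ] yaw -50.3 F [-0.71  0.04  5.66] tq [-0.229  0.4    0.075] w 0.0250 q7 -0.70
delta mm [-1.5 -1.  -0. ] turn -68.95
```

>>> apply_moves([
  [0,0,0,0,3],
  [0,0,0,0,3],
  [0,0,0,0,0],
])

```text
t: 17.7
tool_pos: [0.5905, 0.1246, 0.163]
tool_rot: [3.007, 0.908, 0.0]
force: [-1.5, -0.7, 7.0]
gripper_width: 0.0252
grip_force: 99.8
```

Run:
```python
from h import *
tq(5)
```

```text
tq,F,j7 [-0.296  0.461  0.099 -1.351 -0.949  6.813 -0.117] sd 0.028
t 17.95 pos [0.5905 0.1246 0.163 ] yaw -56.3 F [-1.27 -0.91  7.09] tq [-0.312  0.47   0.079] w 0.0252 q7 -0.78
delta mm [-1.5 -0.9  0. ] turn -74.95
```

>>> apply_moves([
  [0,0,0,0,3],
  [0,0,0,0,2],
  [0,0,0,0,0],
])

```text
t: 18.32
tool_pos: [0.5905, 0.1246, 0.163]
tool_rot: [3.044, 0.777, 0.0]
force: [-2.2, -1.2, 7.6]
gripper_width: 0.025
grip_force: 99.9
```

Run:
```python
from h import *
tq(5)
```

```text
tq,F,j7 [-0.3    0.481  0.123 -1.494 -1.193  6.792 -0.119] sd 0.028
t 18.57 pos [0.5905 0.1246 0.163 ] yaw -61.3 F [-0.78 -1.48  7.35] tq [-0.318  0.488  0.126] w 0.0251 q7 -0.86
delta mm [-1.5 -0.8  0. ] turn -79.95
```

>>> apply_moves([
  [0,0,0,0,2],
  [0,0,0,0,2],
  [0,0,0,0,0],
])

```text
t: 18.95
tool_pos: [0.5905, 0.1246, 0.163]
tool_rot: [3.069, 0.67, 0.0]
force: [-1.9, -0.7, 7.0]
gripper_width: 0.025
grip_force: 99.9
```

Run:
```python
from h import *
tq(6)
```

```text
tq,F,j7 [-0.323  0.495  0.114 -1.438 -0.792  6.747 -0.124] sd 0.036
t 19.25 pos [0.5905 0.1246 0.163 ] yaw -65.3 F [-0.64 -0.63  6.68] tq [-0.363  0.491  0.145] w 0.0249 q7 -0.91
delta mm [-1.6 -0.6  0. ] turn -83.95
```

>>> apply_moves([
  [0,0,0,0,2],
  [0,0,0,0,2],
  [0,0,0,0,0],
])

```text
t: 19.62
tool_pos: [0.5904, 0.1246, 0.163]
tool_rot: [3.091, 0.562, -0.0]
force: [-2.1, -0.9, 7.7]
gripper_width: 0.0248
grip_force: 99.9
```

Run:
```python
from h import *
tq(6)
```

```text
tq,F,j7 [-0.339  0.534  0.118 -1.988 -0.891  7.144 -0.121] sd 0.02
t 19.93 pos [0.5905 0.1245 0.163 ] yaw -69.4 F [-2.06 -0.25  7.87] tq [-0.359  0.539  0.114] w 0.0247 q7 -0.97
delta mm [-1.6 -0.6  0. ] turn -87.95
```

>>> apply_moves([
  [0,0,0,0,2],
  [0,0,0,0,2],
  [0,0,0,0,0],
])

```text
t: 20.3
tool_pos: [0.5905, 0.1246, 0.163]
tool_rot: [3.108, 0.454, -0.0]
force: [-1.9, -0.9, 7.3]
gripper_width: 0.0251
grip_force: 99.9
```

Run:
```python
from h import *
tq(6)
```

```text
tq,F,j7 [-0.333  0.572  0.112 -1.533 -1.091  6.723 -0.128] sd 0.031
t 20.60 pos [0.5904 0.1246 0.163 ] yaw -73.3 F [-1.13 -1.03  5.69] tq [-0.356  0.522  0.095] w 0.0251 q7 -1.03
delta mm [-1.6 -0.4 -0. ] turn -91.94
```

>>> apply_moves([
  [0,0,0,0,2],
  [0,0,0,0,2],
  [0,0,0,0,0],
])

```text
t: 20.98
tool_pos: [0.5904, 0.1245, 0.163]
tool_rot: [3.122, 0.345, -0.0]
force: [-1.1, -0.8, 7.0]
gripper_width: 0.0253
grip_force: 100.0
```

Run:
```python
from h import *
tq(6)
```

```text
tq,F,j7 [-0.337  0.592  0.111 -1.938 -1.199  7.405 -0.125] sd 0.025
t 21.27 pos [0.5904 0.1245 0.163 ] yaw -77.3 F [-1.75 -0.18  7.26] tq [-0.282  0.638  0.095] w 0.0254 q7 -1.09
delta mm [-1.6 -0.3 -0. ] turn -95.94
```

>>> apply_moves([
  [0,0,0,0,2],
  [0,0,0,0,2],
  [0,0,0,0,0],
])

```text
t: 21.65
tool_pos: [0.5904, 0.1245, 0.163]
tool_rot: [3.133, 0.236, -0.0]
force: [-2.1, -0.7, 8.0]
gripper_width: 0.0252
grip_force: 100.0
```

Run:
```python
from h import *
tq(6)
```

```text
tq,F,j7 [-0.359  0.622  0.115 -1.908 -1.312  7.516 -0.128] sd 0.026
t 21.95 pos [0.5904 0.1245 0.163 ] yaw -81.3 F [-1.85 -1.33  7.51] tq [-0.33   0.605  0.111] w 0.0252 q7 -1.14
delta mm [-1.5 -0.2 -0. ] turn -99.95
```

>>> apply_moves([
  [0,0,0,0,1.5],
  [0,0,0,0,1.5],
  [0,0,0,0,0],
])

```text
t: 22.32
tool_pos: [0.5903, 0.1245, 0.163]
tool_rot: [3.138, 0.154, -0.001]
force: [-1.8, -1.0, 7.7]
gripper_width: 0.0252
grip_force: 100.0
```

Run:
```python
from h import *
tq(6)
```

```text
tq,F,j7 [-0.375  0.642  0.116 -2.417 -1.165  7.685 -0.137] sd 0.022
t 22.62 pos [0.5903 0.1245 0.163 ] yaw -84.3 F [-2.33 -1.74  7.41] tq [-0.421  0.635  0.108] w 0.0255 q7 -1.19
delta mm [-1.5 -0.2 -0. ] turn -102.95
```

>>> apply_moves([
  [0,0,0,0,1.5],
  [0,0,0,0,1.5],
  [0,0,0,0,0],
])

```text
t: 23.0
tool_pos: [0.5903, 0.1244, 0.163]
tool_rot: [3.141, 0.072, -0.0]
force: [-2.1, -2.4, 7.6]
gripper_width: 0.0247
grip_force: 100.2
```

Run:
```python
from h import *
tq(6)
```

```text
tq,F,j7 [-0.417  0.693  0.148 -2.169 -1.193  7.677 -0.158] sd 0.042
t 23.30 pos [0.5903 0.1244 0.163 ] yaw -87.3 F [-2.46 -1.4   8.17] tq [-0.421  0.663  0.174] w 0.0251 q7 -1.23
delta mm [-1.5 -0.1  0. ] turn -105.95
```

>>> apply_moves([
  [0,0,0,0,1.5],
  [0,0,0,0,1.5],
  [0,0,0,0,0],
])

```text
t: 23.68
tool_pos: [0.5903, 0.1244, 0.163]
tool_rot: [3.141, -0.01, -0.001]
force: [-1.8, -0.2, 7.3]
gripper_width: 0.0254
grip_force: 100.3
```

Run:
```python
from h import *
tq(6)
```

```text
tq,F,j7 [-0.438  0.689  0.166 -2.387 -1.146  7.438 -0.177] sd 0.036
t 23.98 pos [0.5903 0.1244 0.163 ] yaw -90.3 F [-1.81 -1.17  7.44] tq [-0.45   0.641  0.128] w 0.0247 q7 -1.27
delta mm [-1.5 -0.1  0. ] turn -108.95
```

>>> apply_moves([
  [0,0,0,0,1.5],
  [0,0,0,0,1.5],
  [0,0,0,0,0],
])

```text
t: 24.35
tool_pos: [0.5903, 0.1244, 0.163]
tool_rot: [3.14, -0.092, -0.0]
force: [-3.4, -1.6, 7.7]
gripper_width: 0.0254
grip_force: 100.4
```

Run:
```python
from h import *
tq(8)
```

```text
tq,F,j7 [-0.44   0.695  0.213 -2.232 -1.39   7.642 -0.208] sd 0.025
t 24.75 pos [0.5903 0.1244 0.163 ] yaw -93.3 F [-2.87 -1.25  7.33] tq [-0.453  0.71   0.179] w 0.0250 q7 -1.32
delta mm [-1.5 -0.   0. ] turn -111.94
```

>>> apply_moves([
  [0,0,0,0,1],
  [0,0,0,0,1],
  [0,0,0,0,0],
])

```text
t: 25.12
tool_pos: [0.5903, 0.1244, 0.163]
tool_rot: [3.138, -0.147, -0.001]
force: [-3.0, -1.5, 7.9]
gripper_width: 0.025
grip_force: 100.5
```

Run:
```python
from h import *
tq(8)
```

```text
tq,F,j7 [-0.463  0.745  0.198 -2.195 -1.521  7.678 -0.209] sd 0.022
t 25.52 pos [0.5903 0.1244 0.163 ] yaw -95.3 F [-2.79 -1.84  7.6 ] tq [-0.468  0.701  0.208] w 0.0250 q7 -1.35
delta mm [-1.5  0.  -0. ] turn -113.94
```

>>> apply_moves([
  [0,0,0,0,1.5],
  [0,0,0,0,1],
  [0,0,0,0,0],
])

```text
t: 25.9
tool_pos: [0.5903, 0.1244, 0.163]
tool_rot: [3.134, -0.215, -0.001]
force: [-2.2, -2.1, 8.3]
gripper_width: 0.025
grip_force: 100.6
```

Run:
```python
from h import *
tq(12)
```

```text
tq,F,j7 [-0.455  0.724  0.26  -2.366 -1.322  7.872 -0.245] sd 0.031
t 26.50 pos [0.5903 0.1244 0.163 ] yaw -97.8 F [-1.89 -1.11  7.82] tq [-0.467  0.714  0.266] w 0.0251 q7 -1.38
delta mm [-1.5  0.1  0. ] turn -116.44
```

The moment is about 0.26 N·m and the cam is snug. I'll untwist slightly within the slot's play, lift, and go back towards the rack.

>>> apply_moves([
  [0,0,0,-2,-2.5],
  [0,0,0,-10,0],
  [0,0,0,-30,0],
  [0,0,0,-20,0],
  [0,0,0,0,0],
])

```text
t: 27.12
tool_pos: [0.5914, 0.1251, 0.2262]
tool_rot: [-3.137, 0.15, -0.005]
force: [-0.0, 0.3, -1.1]
gripper_width: 0.0253
grip_force: 99.3
```

Run:
```python
from h import *
print('hole side',onz('side',208+253/6-.5,263+453/6-.5,.085))
im=cv2.imread('pics/side3.png')
# green seen through hole
h=cv2.cvtColor(im,cv2.COLOR_BGR2HSV);m=((h[...,0]>60)&(h[...,0]<95)&(h[...,1]>90)).astype(np.uint8)
n,l,s,c=cv2.connectedComponentsWithStats(m[330:345,240:262]);print(s,c+[240,330])
go([.5356,.3055,.215],-96)
```

```text
hole side [0.53513074 0.30623028 0.085     ]
[[  0   0  22  15 294]
 [  7   7   8   5  36]] [[250.52040816 336.7414966 ]
 [250.33333333 339.11111111]]
t 27.12 pos [0.5914 0.1251 0.2262] yaw -95.5 F [-0.01  0.28 -1.08] tq [-0.013  0.015  0.022] w 0.0253 q7 -1.40
delta mm [ -72.8 -174.2   11.3] turn 0.54
```

>>> apply_moves([
  [0,-18.2,-43.7,0,0],
  [0,-18.2,-43.7,0,0],
  [0,-18.2,-43.7,0,0],
  [0,-18.2,-43.6,0,0],
  [0,0,0,0,0],
])

```text
t: 27.75
tool_pos: [0.5323, 0.3112, 0.2226]
tool_rot: [-3.139, 0.138, 0.004]
force: [0.2, -0.5, -1.2]
gripper_width: 0.0251
grip_force: 99.1
```

>>> apply_moves([
  [0,0,0,0,0],
  [0,0,0,0,0],
])

```text
t: 28.0
tool_pos: [0.535, 0.3043, 0.2244]
tool_rot: [3.138, -0.154, -0.0]
force: [0.4, -0.0, -0.4]
gripper_width: 0.0252
grip_force: 99.1
```

Run:
```python
from h import *
go([.5356,.306,.20],-96)
b=save('side','side8.png')
a=cv2.resize(b[265:355,205:295],(540,540),interpolation=cv2.INTER_CUBIC);cv2.imwrite('pics/side8c.png',a)
```

```text
t 28.00 pos [0.535  0.3043 0.2244] yaw -95.6 F [ 0.35 -0.02 -0.38] tq [-0.044 -0.019 -0.044] w 0.0252 q7 -1.69
delta mm [ 0.4 -1.8 24.4] turn 0.39
```

View pics/side8c.png

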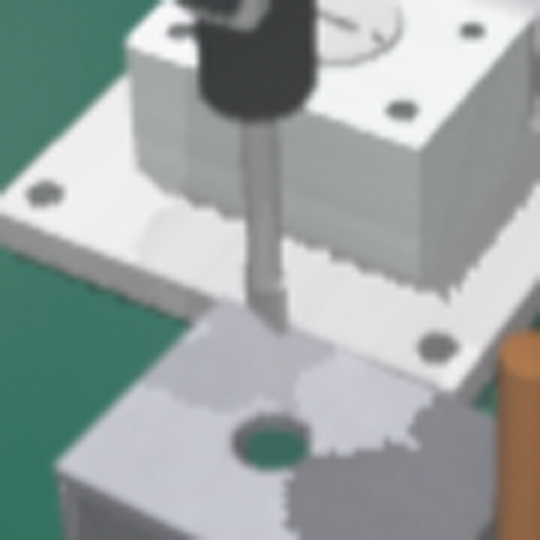

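The cam has stayed turned, and the blade tip at (268,317) is over the hole at (272,441), in line with the 1.8 mm correction I'd worked out. I'll lower it into the hole.

>>> apply_moves([
  [0,0.4,-1.8,0,0],
  [0,0,0,20,0],
  [0,0,0,20,0],
  [0,0,0,10,0],
  [0,0,0,0,0],
])

```text
t: 28.68
tool_pos: [0.5347, 0.3073, 0.1732]
tool_rot: [3.137, -0.15, -0.002]
force: [0.6, 0.2, -1.9]
gripper_width: 0.0253
grip_force: 99.1
```

>>> apply_moves([
  [0,0,0,20,0],
  [0,0,0,20,0],
  [0,0,0,10,0],
  [0,0,0,0,0],
])

```text
t: 29.18
tool_pos: [0.5347, 0.3073, 0.1234]
tool_rot: [3.137, -0.15, -0.002]
force: [0.2, -0.0, -0.8]
gripper_width: 0.0253
grip_force: 99.2
```

>>> apply_moves([
  [0,0,0,4,0],
  [0,0,0,3,0],
  [0,0,0,0,0],
])

```text
t: 29.55
tool_pos: [0.5352, 0.3077, 0.1175]
tool_rot: [-3.138, 0.15, -0.0]
force: [0.6, 0.2, -1.6]
gripper_width: 0.025
grip_force: 99.2
```

Nothing is in the way, and the shoulder should seat at a TCP height of about 0.116.

>>> apply_moves([
  [0,0,0,1,0],
  [0,0,0,0,0],
])

```text
t: 29.8
tool_pos: [0.5352, 0.3077, 0.1166]
tool_rot: [-3.138, 0.15, -0.0]
force: [-0.9, -0.2, -0.4]
gripper_width: 0.0252
grip_force: 99.2
```

>>> apply_moves([
  [0,0,0,1.5,0],
  [0,0,0,0,0],
])

```text
t: 30.05
tool_pos: [0.5354, 0.3076, 0.1161]
tool_rot: [-3.137, 0.15, -0.0]
force: [-3.7, -0.9, 9.3]
gripper_width: 0.025
grip_force: 100.5
```

>>> apply_moves([
  [0,0,0,-1,0],
  [0.3,0,0,0,0],
  [1,0,0,0,0],
  [1,0,0,0,0],
  [1,0,0,0,0],
], force=20)

```text
t: 30.68
tool_pos: [0.5352, 0.3076, 0.1159]
tool_rot: [3.138, -0.15, -0.0]
force: [0.4, -0.6, 0.3]
gripper_width: 0.0781
grip_force: 0.0
```

>>> apply_moves([
  [1,0,0,-20,0],
  [1,0,0,-40,0],
  [1,0,0,-50,0],
  [1,0,0,-40,0],
  [1,0,0,0,0],
])

```text
t: 31.3
tool_pos: [0.537, 0.3074, 0.2705]
tool_rot: [-3.134, 0.151, -0.008]
force: [0.2, 0.2, 0.4]
gripper_width: 0.0852
grip_force: 0.0
```

>>> apply_moves([
  [1,0,-50,0,0],
  [1,0,-50,0,0],
  [1,0,-50,0,0],
  [1,0,-50,0,0],
  [1,0,0,0,0],
])

```text
t: 31.92
tool_pos: [0.5524, 0.5113, 0.264]
tool_rot: [3.137, -0.14, -0.002]
force: [-0.3, -0.5, -0.5]
gripper_width: 0.0853
grip_force: 0.0
```

Run:
```python
from h import *
go([.53,.3,.3]);save('side','side9.png');save('top','top9.png')
for n in('side','top'):
    a=cv2.imread('pics/%s0.png'%n).astype(int);b=cv2.imread('pics/%s9.png'%n).astype(int)
    m=(cv2.blur(np.abs(a-b).max(2).astype(np.float32),(3,3))>40).astype(np.uint8)
    k,l,s,c=cv2.connectedComponentsWithStats(m);print(n,[list(map(int,x)) for x in s[1:] if x[4]>12])
# driver top patch: light-gray top disc centroid in top view
g=cv2.imread('pics/top9.png').mean(2)[220:236,148:172].astype(int);print(g)
s=cv2.cvtColor(cv2.imread('pics/side9.png'),cv2.COLOR_BGR2HSV)[285:350,235:265,2];print('dark col span by row',[(285+i,235+int(np.where(x<90)[0].min()),235+int(np.where(x<90)[0].max())) for i,x in enumerate(s) if (x<90).any()][::6])
```

```text
t 31.93 pos [0.5524 0.5113 0.264 ] yaw -95.1 F [-0.27 -0.5  -0.46] tq [-0.007  0.009  0.05 ] w 0.0853 q7 -1.99
delta mm [ -3.5 212.5 -35.8] turn None
side [[0, 0, 191, 346, 33331], [51, 178, 9, 7, 27], [246, 197, 87, 86, 2927], [166, 208, 10, 9, 57], [258, 266, 5, 5, 13], [293, 276, 19, 15, 110], [59, 287, 8, 10, 50], [256, 291, 5, 46, 124], [240, 336, 5, 10, 18], [91, 343, 29, 36, 590]]
top [[0, 182, 74, 46, 1958], [241, 188, 79, 50, 1371], [284, 193, 4, 12, 20], [294, 194, 7, 6, 23], [231, 204, 6, 6, 28], [153, 224, 7, 7, 23], [166, 225, 3, 7, 15], [279, 229, 18, 14, 113], [0, 264, 17, 66, 531], [0, 330, 12, 27, 136], [11, 338, 5, 16, 44], [0, 355, 25, 65, 1290], [24, 366, 4, 13, 33], [28, 387, 7, 10, 36]]
[[ 72  71  95 138 148  62  53 105 132 133 162 180 182 173 174 170 172 170
  172 176 171 169 175 174]
 [ 71  72  80 104 104 125 124  92  43  46 105 143 167 162 184 176 176 173
  171 167 171 174 175 175]
 [ 69  58  77 144 140 170 170 152 135  81  52  42 105 104 139 192 178 176
  170 171 170 173 171 174]
 [ 61  57 145 171 167 165 164 163 169 168  74  31   9   6  39 142 154 187
  181
[... 692 characters left out ...]
8  14  13
   51 192 174 174 172 170]
 [136 181 179 160 141 108  42   0   7  16   1   5  22  14  20   7  11  29
   96 188 174 171 176 173]
 [173 174 179 177 183 167  82  81  66  21  22   9  11  17  11  25  51  87
  110 182 173 172 172 174]
 [189 178 174 170 179 180 103 120 105  87  85  65  63  24  50  83  93 111
  148 176 175 174 171 174]
 [185 175 173 174 178 176  97 107 114 111 116 105 102  85  96 119 100 105
  183 176 175 174 174 170]
 [183 175 170 176 177 178  98 109 109 107 110 111 113 110 107 111 149 146
  176 173 175 172 171 173]]
dark col span by row [(298, 255, 255), (304, 239, 256), (310, 239, 256), (316, 239, 256), (322, 240, 257), (328, 240, 257), (334, 240, 257), (340, 241, 257)]
```

```bash
python3 -c "
from station import r
print(r.hand_in())"
```

```text
the job is handed in; nothing more can be done
None
```

I handed the job in at about 32 s: the stand is drawn home by the cam (judged by feel: moment flat at about 0.12 N·m, then climbing), the cam is snug at about 0.26 N·m and the screwdriver hangs upright back in the rack; I viewed 11 pictures, one over the limit of 10.

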